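# Pack cassettes on the parcel scale up to the index mark

## Robot

A 7-joint arm with a two-finger parallel gripper is mounted at the origin on the work surface. World frame = base frame: x ahead of the robot, y to its left, z up, the work surface at z = 0. Lengths are in mm, angles in rad, forces in N, time in s.
With the tool pointing down it reaches from about 400 to 875 mm from the base axis. Payload 4.4 kg.
Tool frame: the origin (TCP) lies on the centre line of the jaws, within the pads' length; the fingertips stand 25 mm ahead of it and the grasp point (between the pads) lies 6 mm ahead of it; x points along the fingers, y is the direction in which the jaws open and shut, and the axes are right-handed (so a half turn about x gives the same grasp; the last joint's range is limited). The gripper opens to 85 mm and grips with 20 to 120 N. Pads are 22 mm wide; open, the fingers measure 114 mm over their backs; the gripper's body (76 mm by 85 mm) begins 54 mm behind the grasp point. The pads swing forward as they close: fully open they stand 13 mm farther back than shut.
Start: joints at [-1.348, 0.628, 0.038, 1.517, -0.027, 0.996, -0.02], TCP at [185.098, 623.102, 256.313] pointing down, gripper open.
Joint ranges: [-3.06, 3.06], [-0.37, 2.12], [-1.25, 1.32], [0.18, 2.47], [-1.1, 4.24], [0.23, 1.98], [-2.94, 2.94]. Speed limits (rad/s): [2.57, 2.57, 3.14, 3.14, 3.14, 3.14, 3.14].

## Interface

Orientations are given as [roll, pitch, yaw] about the fixed x, y, z axes, in that order (R = Rz(yaw) Ry(pitch) Rx(roll)).
In Python, from cell import * gives the robot as it stands. The module is installed in compiled form; this text tells all that it offers.
- The arm moves only by the tool jog_arm, never from a script. Its argument "series" is a list of rows, each a list of 3 entries, a list of its own where there are three numbers: the turn, a rotation vector about the tool's x, y, z in degrees, then the shift along the tool's x, y, z in mm, then the gripper's target within -1 to 1 (shut at 1, half-way at 0, fully open at -1). In form: [[[rx, ry, rz], [dx, dy, dz], hand], ...]. A call has 1 to 8 rows; each row shifts and turns the commanded pose from where the row before left it, along the tool's axes as they then stand; what a row does not reach is not made up. A row lasts 1/8 s, in which the tool goes at most 62.5 mm and 10.7 degrees, less where a joint would pass 70% of its speed; a pose out of reach is approached as far as the arm can. A call is refused whole if a number of a shift passes 62.5 or a number of a turn 10.7, either way. A call with a gripper value outside its range is refused whole. The fingers move at their own pace and stop on an object; the grip force is fixed at half the most. Time passes only in rows, so rows that do not move let the fingers close. It gives the time, the measured TCP pose, the force and the opening at its end, in the units of the state.
- read_state(): the state, without advancing time (a new reading comes with each control period).
- get_image(name): name is "scene" or "top" or "wrist"; returns a dict with "img" (480x640x3 uint8, red, green, blue), "range_z" (480x640 float32, mm along the optical axis (not along the pixel's ray), 0 where there is no reading), "fovy" (degrees; the focal length in pixels is half the picture's height over the tangent of half this angle, whatever the lens; pixels are square), "cx", "cy" (the principal point, pixels), "cam_to_world" (4x4, takes a point from camera to world coordinates). Camera axes: x right, y up, looking along -z (the intrinsics and any distortion apply to the point x, -y, -z); pixel columns grow to the right and rows downward; lengths in mm; the calibration is good to about 2 mm. A picture is of the moment at which its call begins.
- finish_job(): hands the job in, once; it reports no verdict.
The state is a dict: "clock": time; "qpos": joint angles; "qd": joint speeds; "tau": joint torques, N m; "eef_pos": TCP position; "tool_rot": TCP orientation; "force": force on the tool from outside, world axes, zero at the start; "torque": the same for the moment, N m; "width": finger opening in mm.
Only numpy, scipy, OpenCV 4.12 (cv2) and the standard library are available. Lean on these libraries where they do the work, as an engineer would, in place of code of your own. Each camera call takes 0.05 s, during which the arm holds its last target. There are 200 camera calls.

## Task

Make up the mail-order parcel: take cassettes from the wooden stand one at a time and stand each fully down in a slot of the packing insert on the parcel scale, until the pointer's tip has sunk to within the height of the steel index tab, and leave the rest in the stand. The insert lies loose in the sprung pan, so feel for the slot and set each one down gently: never bottom the pan out or push hard on the scale, and leave the index tab and the other things on the counter alone.

Things in the scene. Friction and masses are not known exactly. Their poses are not given: they have to be found in the camera images.
- scale: spring parcel scale, fixed to the counter. Origin: centre of its underside; z up; x points to its face side (away from the robot), y to the left seen from the robot. Grey housing 150 x 190 mm, 78 mm high; over it a steel pan 160 x 210 mm that sinks straight down on its stem, held up by a spring; on the +x side a white graduated face (ticks every 5 mm).
- pan (a joint): how far the pan has sunk, m: 0 when empty, grows as it sinks; hard bottom stop at 0.045. Spring 180 N/m, damped: it settles in about half a second. Delicate: never put more than 15 N on it. Each cassette sinks it by 4.3 to 5.5 mm, differing from one to the next.
- pan_center (a point): centre of the pan, at the height of the slot floors; moves with the pan (132 mm above the counter when empty); axes as the scale's. A cassette fully down in a slot has its centre 35 mm above this point. The slots belong to a brown board packing insert, 135 (x) x 185 (y) mm, that lies in the pan square to it and centred in x: see the next entry.
- slot_row (a point): 28 mm above pan_center, at the slots' mouths. Four slots in a row along y at -69, -23, +23, +69 mm from here if the insert lay central; each 19 mm wide (y), 116 long (x), 28 deep, 27 mm of wall between. But the insert lies up to 9 mm off to either side in y, all slots alike; no pose shows this: find a slot by feel. A side push of 2 to 3 N slides it within those limits.
- pointer (a point): tip of the dark pointer (a 2 mm high blade) on the face of the scale; sinks with the pan.
- index_tab (a point): centre of the steel index tab, 30 mm wide and 7 mm high, clamped on the face next to the pointer's path: the weight mark for this parcel. Before loading the pointer is 9 to 20 mm above it. The weight is right when the pointer's tip lies anywhere within the height of the tab; stop at the first cassette that brings it there, one more takes it past.
- stand: wooden cassette stand, fixed: board 135 (x) x 234 (y) mm, 10 mm thick; origin: centre of its underside. Five places in a row along y, 46 mm apart, each between two fences whose tops are 24 mm above the counter; a cassette in its place has its centre 45 mm above the counter.
- cassette1_center (a point): cassette tape in its clear hard case, standing on its long edge in the stand: 109 (own x) x 17 (own y) x 70 mm (own z, up); this is its centre, 35 mm above its lower edge. Take it by its 17 mm thickness near the upper edge. About 80 to 100 g, not all alike.
- cassette2_center (a point): another cassette, same sizes and centre.
- cassette3_center (a point): another cassette, same sizes and centre.
- cassette4_center (a point): another cassette, same sizes and centre.
- cassette5_center (a point): another cassette, same sizes and centre.
- tape_roll: bystander: roll of parcel tape, 96 mm across, 48 mm high; origin under its centre.
- marker: bystander: marker pen lying on the counter, 135 mm long, 17 mm thick; origin under its middle.
- adapter: bystander: aluminium adapter puck for singles, 38 mm across, 12 mm high; origin under its centre.
Things that resemble listed ones, but are neither listed nor needed, are in the scene too. Leave any black look-alike of the part that bears cassette4_center alone. Leave any yellow look-alike of the part that bears cassette3_center alone.

How it is judged (in metres and radians):
On the way, in this order (a step that is already met when the one before it is completed fails the run):
1. the first cassette stands fully down in a slot, let go (((z of cassette1_center in the frame of pan_center between 0.031 and 0.0385 m and angle between cassette1_center's own z axis and vertical below 0.09 rad) or (z of cassette2_center in the frame of pan_center between 0.031 and 0.0385 m and angle between cassette2_center's own z axis and vertical below 0.09 rad) or (z of cassette3_center in the frame of pan_center between 0.031 and 0.0385 m and angle between cassette3_center's own z axis and vertical below 0.09 rad) or (z of cassette4_center in the frame of pan_center between 0.031 and 0.0385 m and angle between cassette4_center's own z axis and vertical below 0.09 rad) or (z of cassette5_center in the frame of pan_center between 0.031 and 0.0385 m and angle between cassette5_center's own z axis and vertical below 0.09 rad)) and contact force between the fingers and anything else below 0.1 N), for 0.2 s.
2. with more cassettes seated and let go, the pointer has sunk to within the height of the index tab (z of pointer in the frame of index_tab between -0.004 and 0.004 m and contact force between the fingers and anything else below 0.1 N), for 0.3 s.
At the end, for the whole second after the job is handed in: The pointer rests within the height of the index tab (its centre no more than 4 mm above or below the centre of the 7 mm tab), the pan at rest; every cassette either stands upright fully down in a slot of the insert (within 3.5 mm) or upright in its place in the stand; everything is let go (z of pointer in the frame of index_tab between -0.004 and 0.004 m and ((z of cassette1_center in the frame of pan_center between 0.031 and 0.0385 m and angle between cassette1_center's own z axis and vertical below 0.09 rad) or (z of cassette1_center in the frame of stand between 0.041 and 0.0485 m and angle between cassette1_center's own z axis and vertical below 0.15 rad)) and ((z of cassette2_center in the frame of pan_center between 0.031 and 0.0385 m and angle between cassette2_center's own z axis and vertical below 0.09 rad) or (z of cassette2_center in the frame of stand between 0.041 and 0.0485 m and angle between cassette2_center's own z axis and vertical below 0.15 rad)) and ((z of cassette3_center in the frame of pan_center between 0.031 and 0.0385 m and angle between cassette3_center's own z axis and vertical below 0.09 rad) or (z of cassette3_center in the frame of stand between 0.041 and 0.0485 m and angle between cassette3_center's own z axis and vertical below 0.15 rad)) and ((z of cassette4_center in the frame of pan_center between 0.031 and 0.0385 m and angle between cassette4_center's own z axis and vertical below 0.09 rad) or (z of cassette4_center in the frame of stand between 0.041 and 0.0485 m and angle between cassette4_center's own z axis and vertical below 0.15 rad)) and ((z of cassette5_center in the frame of pan_center between 0.031 and 0.0385 m and angle between cassette5_center's own z axis and vertical below 0.09 rad) or (z of cassette5_center in the frame of stand between 0.041 and 0.0485 m and angle between cassette5_center's own z axis and vertical below 0.15 rad)) and velocity of joint pan between -0.01 and 0.01 m/s); the robot touches nothing.
It fails at once if the pan is pressed down onto its bottom stop (sunk more than 43 mm) (value of joint pan above 0.043 m).
It fails at once if more than 15 N on the scale, its pan or the insert, all loads together (contact force between scale and anything else above 15 N).
It fails at once if two cassettes are carried at the same time (both lifted clear of stand and slots) (z of each of cassette1_center, cassette2_center in the frame of pan_center above 0.048 m or z of each of cassette1_center, cassette3_center in the frame of pan_center above 0.048 m or z of each of cassette1_center, cassette4_center in the frame of pan_center above 0.048 m or z of each of cassette1_center, cassette5_center in the frame of pan_center above 0.048 m or z of each of cassette2_center, cassette3_center in the frame of pan_center above 0.048 m or z of each of cassette2_center, cassette4_center in the frame of pan_center above 0.048 m or z of each of cassette2_center, cassette5_center in the frame of pan_center above 0.048 m or z of each of cassette3_center, cassette4_center in the frame of pan_center above 0.048 m or z of each of cassette3_center, cassette5_center in the frame of pan_center above 0.048 m or z of each of cassette4_center, cassette5_center in the frame of pan_center above 0.048 m).
It fails at once if the index tab is shifted by more than 3 mm on the face (distance of index_tab from where it was at the start of the episode above 0.003 m).
It fails at once if a bystander (tape roll, marker, adapter) is moved by more than 20 mm (distance of any of tape_roll, marker, adapter from where it was at the start of the episode above 0.02 m).
It also fails if it takes over 72 s, if anything falls off the work surface, if the arm or the gripper's body presses on something with over 40 N, if the wrist force passes 120 N, or if a joint passes its speed limit or range.

## Working session

There is one attempt and no reset: what is moved stays moved. The work goes in short steps, Python scripts to look and compute and a tool call to move; the robot and the scene stay as the last step left them, time stands still between calls to the robot, and variables do not carry over. Pictures are saved under pics/ and viewed, about 8 in all and at most 12, crops included, and the job is handed in when it is done.

Besides the shell and the picture viewer there is one more tool, called after ">>>" by a JSON object that holds its "method" and its "body". jog_arm: Moves the arm, as the interface text tells. Its arguments: {"type":"object","properties":{"series":{"type":"array"}},"required":["series"]}

```bash
mkdir -p pics; python3 - <<'E'
from cell import *
import cv2,numpy as np,pickle
s=read_state();print(s)
for n in("scene","top"):
    d=get_image(n);pickle.dump(d,open(n+".pkl","wb"))
    print(n,{k:v for k,v in d.items() if k not in("img","range_z")})
    cv2.imwrite(f"pics/{n}0.png",d["img"][:,:,::-1])
E
```

```text
{'clock': 0.0, 'qpos': array([-1.34784119,  0.62933306,  0.03845945,  1.51837073, -0.02704191,
        0.99631557, -0.0199895 ]), 'qd': array([-5.36760260e-04,  5.21631447e-04,  1.42733851e-03, -3.87408026e-04,
       -9.52499480e-07, -7.44567935e-04, -5.48350527e-04]), 'tau': array([-5.57457024e-04, -5.63373113e+01,  1.22581277e+00, -1.93436712e+01,
        1.07952111e-02,  1.02680898e-02, -4.01196175e-06]), 'eef_pos': array([184.89759695, 622.53852015, 255.39696105]), 'tool_rot': array([-1.57087014,  1.56888774, -1.85965181]), 'force': array([ 0.32981985,  0.52273851, -0.69446163]), 'torque': array([-0.01649645,  0.02395328,  0.00796787]), 'width': 85.1934175216979}
scene {'fovy': 48.88462887595173, 'cx': 325.61027026087714, 'cy': 237.6032710442749, 'cam_to_world': array([[-7.82465372e-01, -5.11944072e-01,  3.54487249e-01,
         9.68869860e+02],
       [ 6.22590198e-01, -6.53590834e-01,  4.30349239e-01,
         4.81357244e+02],
       [ 1.13748745e-02,  5.57433664e-01,  8.30143555e-01,
         1.06518665e+03],
       [ 0.00000000e+00,  0.00000000e+00,  0.00000000e+00,
         1.00000000e+00]])}
top {'fovy': 44.436392793694466, 'cx': 325.3276586841834, 'cy': 231.0286388655599, 'cam_to_world': array([[ 3.07848902e-04,  9.87580602e-01, -1.57112890e-01,
         3.55351362e+02],
       [-9.99901142e-01,  2.51259744e-03,  1.38344729e-02,
         9.60699738e+00],
       [ 1.40574185e-02,  1.57093099e-01,  9.87483745e-01,
         1.34510788e+03],
       [ 0.00000000e+00,  0.00000000e+00,  0.00000000e+00,
         1.00000000e+00]])}
```

View pics/top0.png

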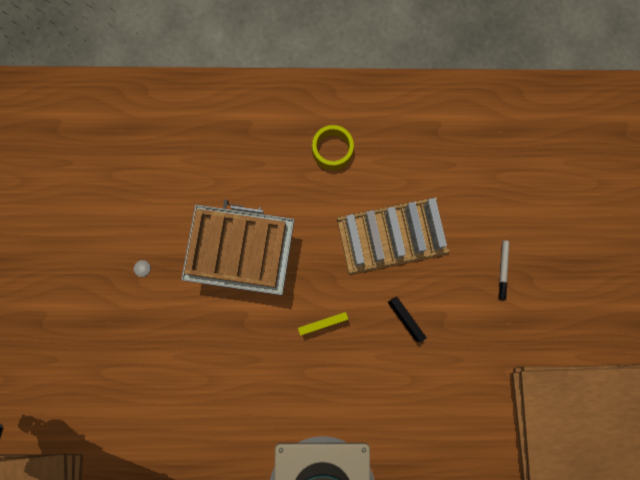

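View pics/scene0.png

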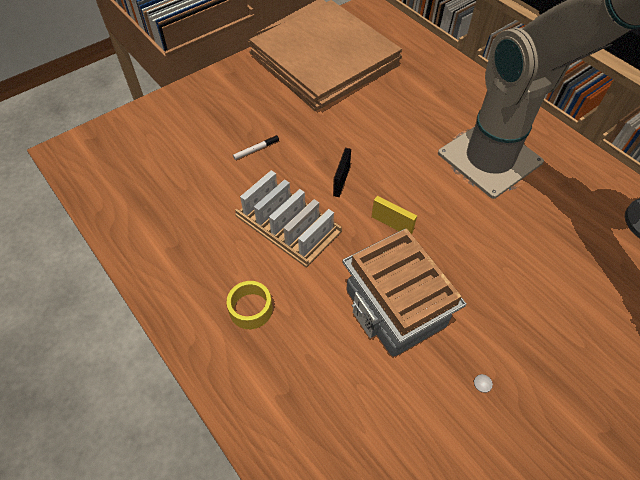

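The top view shows the scale at (238,248) with four slots, and the stand with five grey cassettes between (353,242) and (437,225). A yellow look-alike (323,324) and a black one (407,320) lie outside the stand. The scene view agrees.

```bash
cat > h.py <<'E'
import numpy as np,cv2
def cloud(d):
    f=240/np.tan(np.radians(d["fovy"]/2)); z=d["range_z"].astype(float)
    v,u=np.mgrid[0:480,0:640]
    p=np.stack([(u-d["cx"])*z/f,-(v-d["cy"])*z/f,-z],-1)
    M=d["cam_to_world"]; w=p@M[:3,:3].T+M[:3,3]; w[z<=0]=np.nan
    return w
def rect(P):
    c,s,a=cv2.minAreaRect(P[:,:2].astype(np.float32)); return np.round(c,1),np.round(s,1),round(a,2)
E
python3 - <<'E'
import pickle,numpy as np,cv2
from h import *
for n in("top","scene"):
    w=cloud(pickle.load(open(n+".pkl","rb")))
    x,y,z=np.nan_to_num(w,nan=-1e4).transpose(2,0,1)
    print(n,"table z",np.median(z[(abs(x-650)<60)&(abs(y+20)<60)]))
    m=(z>60)&(z<95)&(x>400)&(x<800)&(y<0)&(y>-320)
    k,l=cv2.connectedComponents(m.astype(np.uint8))
    for i in range(1,k):
        q=l==i
        if q.sum()>20: print("cas",q.sum(),rect(w[q]),np.round(np.percentile(z[q],[10,50,90]),1))
    m=(z>100)&(z<200)&(x>450)&(x<800)&(y>50)&(y<380)
    print("pan",m.sum(),rect(w[m]),np.round(np.percentile(z[m],[5,25,50,75,95]),1))
    q=m&(z>153); print("insert",q.sum(),rect(w[q]))
E
```

```text
top table z 0.5006464852543786
cas 484 (array([ 575.4, -252.6]), array([108.5,  19.3]), 12.0) [69.2 79.8 83.8]
cas 468 (array([ 567.6, -208.2]), array([109.9,  19.2]), 12.46) [70.9 79.9 83.4]
cas 456 (array([ 556.4, -162.8]), array([109.5,  18. ]), 12.29) [71.9 80.1 83.6]
cas 437 (array([ 548.1, -117. ]), array([109.5,  17.8]), 11.8) [74.6 80.  83.9]
cas 424 (array([539.9, -73. ]), array([109.7,  17.4]), 11.88) [75.1 80.1 83.4]
cas 50 (array([ 407.6, -161.1]), array([13. , 22.4]), 0.62) [66.6 70.6 73.4]
pan 6816 (array([523.7, 172.4]), array([211.5, 175.7]), 82.12) [123.7 132.4 157.1 160.6 163.5]
insert 3714 (array([510.4, 176.9]), array([186.1, 135.3]), 82.02)
scene table z -0.4402493020295424
cas 445 (array([ 580.7, -250.6]), array([109.7,  22. ]), 10.95) [64.6 77.6 81. ]
cas 53 (array([ 407.4, -160.8]), array([24.8, 15. ]), 50.42) [63.2 68.3 72. ]
cas 442 (array([ 572.1, -206.5]), array([111.1,  19.7]), 12.64) [63.6 77.8 81.2]
cas 449 (array([ 560.7, -160.6]), array([112.1,  20.7]), 11.5) [64.2 77.8 81.3]
cas 447 (array([ 552.4, -114.6]), array([110.6,  19.8]), 11.46) [65.6 78.2 81.3]
cas 452 (array([543.8, -71.8]), array([111.7,  21. ]), 12.14) [64.8 78.1 81.4]
pan 7455 (array([525.2, 173.5]), array([211.6, 180.4]), 81.74) [122.1 131.6 153.8 159.  161. ]
insert 3784 (array([513.7, 178.1]), array([187.7, 136.8]), 81.73)
```

```bash
cat >> h.py <<'E'
from scipy.spatial.transform import Rotation as R
def plan(s,xyz,yaw):
    """tool-frame shift and turn about tool x bringing the TCP to xyz, jaws along world yaw+90, tool down"""
    T=R.from_euler("xyz",s["tool_rot"]).as_matrix()
    d=np.array(xyz)-s["eef_pos"]
    best=None
    for k in(0,180):
        a=np.radians(yaw+90+k); y=np.array([np.cos(a),np.sin(a),0]); x=np.array([0,0,-1.])
        G=np.stack([x,y,np.cross(x,y)],1)
        rv=np.degrees(R.from_matrix(T.T@G).as_rotvec())
        if best is None or abs(rv[0])<abs(best[0]): best=rv;Gb=G
    print("pos",np.round(s["eef_pos"],1),"shift now-axes",np.round(T.T@d,1),"final-axes",np.round(Gb.T@d,1),"turn",np.round(best,1),"tool y",np.round(T[:,1],3),"q7",np.round(s["qpos"][6],2),"w",np.round(s["width"],1),"F",np.round(s["force"],2),"t",s["clock"])
E
python3 - <<'E'
from cell import *
from h import *
plan(read_state(),[541.5,-72.5,190],12)
E
```

```text
pos [184.9 622.6 255.5] shift now-axes [  66.5 -564.7  539.8] final-axes [  65.5 -754.1  204.3] turn [-28.5  -0.    0.1] tool y [ 0.285  0.959 -0.002] q7 -0.02 w 85.6 F [ 1.09 -0.52  0.48] t 0.1
```

>>> {"method": "jog_arm", "body": {"series": [[[-9.5,0,0],[0,0,0],-1],[[-9.5,0,0],[0,0,0],-1],[[-9.5,0,0],[0,-30,8],0.2],[[0,0,0],[0,-52,14],0.2],[[0,0,0],[0,-52,14],0.2],[[0,0,0],[0,-52,14],0.2],[[0,0,0],[0,-52,14],0.2],[[0,0,0],[0,-52,14],0.2]]}}

```text
clock: 1.1
eef_pos: [317.3, 351.9, 256.2]
tool_rot: [-1.721, 1.571, -1.512]
force: [0.5, 0.5, 0.1]
width: 34.0
```

>>> {"method": "jog_arm", "body": {"series": [[[0,0,0],[0,-52,14],0.2],[[0,0,0],[0,-52,14],0.2],[[0,0,0],[0,-52,14],0.2],[[0,0,0],[0,-52,14],0.2],[[0,0,0],[0,-52,14],0.2],[[0,0,0],[0,-52,14],0.2],[[0,0,0],[0,-52,14],0.2],[[0,0,0],[0,-52,14],0.2]]}}

```text
clock: 2.1
eef_pos: [512.9, -31.8, 256.1]
tool_rot: [2.35, 1.57, 2.559]
force: [1.0, 0.3, 0.4]
width: 33.8
```

```bash
cat > look.py <<'E'
import sys,pickle
from cell import *
from h import *
d=get_image("wrist"); s=read_state()
pickle.dump((d,s),open("wrist.pkl","wb")); cv2.imwrite(sys.argv[1],d["img"][:,:,::-1])
print({k:np.round(v,3) for k,v in d.items() if k not in("img","range_z")},np.nanmin(d["range_z"][d["range_z"]>0]))
w=cloud(d); x,y,z=np.nan_to_num(w,nan=-1e4).transpose(2,0,1)
m=(z>72)&(z<90)&(y<0)
k,l=cv2.connectedComponents(m.astype(np.uint8))
for i in range(1,k):
    q=l==i
    if q.sum()>300: print("cas",q.sum(),rect(w[q]),np.round(np.percentile(z[q],[10,50,90]),1))
plan(s,[541.5,-72.5,190],12)
E
python3 look.py pics/w1.png
```

```text
{'fovy': np.float64(65.512), 'cx': np.float64(317.674), 'cy': np.float64(239.101), 'cam_to_world': array([[-2.07000e-01, -9.41000e-01, -2.69000e-01,  4.44814e+02],
       [ 9.78000e-01, -1.99000e-01, -5.70000e-02, -4.50020e+01],
       [-0.00000e+00, -2.75000e-01,  9.62000e-01,  3.73393e+02],
       [ 0.00000e+00,  0.00000e+00,  0.00000e+00,  1.00000e+00]])} 54.54342
cas 3424 (array([ 580.1, -249. ]), array([108.9,  19. ]), 12.0) [75.1 79.5 80.6]
cas 3046 (array([ 560.2, -159.2]), array([108.7,  18.1]), 11.85) [76.9 79.6 80.6]
cas 3245 (array([ 571.6, -205. ]), array([109.1,  18.8]), 12.0) [75.6 79.6 80.6]
cas 2897 (array([ 552.2, -113.4]), array([108.9,  17.6]), 11.89) [78.  79.7 80.6]
cas 2308 (array([536.1, -70.9]), array([93.9, 17.3]), 11.89) [78.5 79.7 80.6]
pos [516.  -40.5 256.3] shift now-axes [ 66.6 -36.   18.4] final-axes [ 66.3 -36.6  18.3] turn [-0.6  0.1  0.4] tool y [-0.198  0.98  -0.007] q7 1.78 w 34.2 F [ 3.93 -6.51  1.02] t 2.15
```

>>> {"method": "jog_arm", "body": {"series": [[[0,0,0],[20,-15,0],0.2],[[0,0,0],[0,0,0],0.2],[[0,0,0],[0,0,0],0.2]]}}

```text
clock: 2.52
eef_pos: [515.4, -43.8, 236.5]
tool_rot: [1.766, 1.57, 1.976]
force: [0.3, 0.3, 0.8]
width: 34.4
```

```bash
cat > p.py <<'E'
import sys
from cell import *
from h import *
a=list(map(float,sys.argv[1:])); plan(read_state(),a[:3],a[3])
E
python3 p.py 543 -69.5 86 12
```

```text
pos [515.4 -43.8 236.5] shift now-axes [150.5 -30.9  21.7] final-axes [150.5 -30.8  21.7] turn [ 0. -0. -0.] tool y [-0.208  0.978  0.001] q7 1.8 w 34.4 F [0.28 0.29 0.85] t 2.525
```

>>> {"method": "jog_arm", "body": {"series": [[[0,0,0],[30,-31,22],0.2],[[0,0,0],[30,0,0],0.2],[[0,0,0],[20,0,0],0.2],[[0,0,0],[0,0,0],0.2],[[0,0,0],[0,0,0],0.2]]}}

```text
clock: 3.15
eef_pos: [544.2, -69.9, 157.5]
tool_rot: [-0.156, 1.569, 0.054]
force: [-0.3, -0.1, 0.3]
width: 34.3
```

```bash
python3 p.py 543 -69.5 86 12; python3 look.py pics/w2.png
```

```text
pos [544.2 -69.9 157.5] shift now-axes [71.5  0.7 -1.3] final-axes [71.5  0.7 -1.1] turn [0.  0.1 0. ] tool y [-0.208  0.978 -0.   ] q7 1.85 w 34.3 F [-0.26 -0.08  0.27] t 3.15
{'fovy': np.float64(65.512), 'cx': np.float64(317.674), 'cy': np.float64(239.101), 'cam_to_world': array([[-2.08000e-01, -9.40000e-01, -2.71000e-01,  4.75940e+02],
       [ 9.78000e-01, -2.00000e-01, -5.70000e-02, -8.32050e+01],
       [-1.00000e-03, -2.77000e-01,  9.61000e-01,  2.74592e+02],
       [ 0.00000e+00,  0.00000e+00,  0.00000e+00,  1.00000e+00]])} 54.7651
cas 6610 (array([ 560. , -159.1]), array([108.4,  18. ]), 11.99) [76.7 79.6 80.5]
cas 7279 (array([ 571.6, -204.9]), array([109.2,  19.7]), 12.4) [75.4 79.5 80.5]
cas 4921 (array([ 545.9, -114.6]), array([96.1, 17.4]), 11.93) [78.5 79.6 80.5]
cas 5741 (array([543.7, -69.3]), array([109.5,  17. ]), 11.85) [78.9 79.7 80.5]
cas 2179 (array([ 593.8, -237.7]), array([80. , 13.9]), 2.48) [73.3 78.4 80.2]
pos [544.4 -70.1 157.7] shift now-axes [-32.4  -1.7  -3.3] final-axes [-32.3  -1.7  -3.3] turn [0.  0.1 0. ] tool y [-0.208  0.978 -0.001] q7 1.85 w 34.2 F [-0.27 -0.09  0.76] t 3.2
```

>>> {"method": "jog_arm", "body": {"series": [[[0,0,0],[36,0.7,0],0.2],[[0,0,0],[35,0,0],0.2],[[0,0,0],[0,0,0],0.2],[[0,0,0],[0,0,0],1],[[0,0,0],[0,0,0],1],[[0,0,0],[0,0,0],1],[[0,0,0],[0,0,0],1],[[0,0,0],[-5,0,0],1]]}}

```text
clock: 4.2
eef_pos: [543.5, -70.0, 90.9]
tool_rot: [-0.248, 1.57, -0.039]
force: [0.9, -1.3, -1.7]
width: 15.8
```

>>> {"method": "jog_arm", "body": {"series": [[[0,0,0],[-50,0,0],1],[[0,0,0],[-50,0,0],1],[[0,0,0],[-50,0,0],1],[[10,0,0],[-50,0,0],1],[[10,0,0],[-2,0,0],1],[[0,0,0],[0,50,0],1],[[0,0,0],[0,50,0],1],[[0,0,0],[0,0,0],1]]}}

```text
clock: 5.2
eef_pos: [557.2, 34.9, 292.4]
tool_rot: [1.732, 1.567, 1.6]
force: [-0.5, -0.5, -1.7]
width: 15.3
```

```bash
python3 p.py 508.8 154.7 290 -8
```

```text
pos [557.2  34.9 292.4] shift now-axes [  2.8 112.4 -63.7] final-axes [  2.4 111.9 -64.6] turn [ 0.4 -0.  -0.2] tool y [0.132 0.991 0.003] q7 1.37 w 15.3 F [-0.48 -0.52 -1.67] t 5.2
```

>>> {"method": "jog_arm", "body": {"series": [[[0,0,0],[0,25,-32],1],[[0,0,0],[0,25,-32],1],[[0,0,0],[0,0,0],1],[[0,0,0],[0,0,0],1]]}}

```text
clock: 5.7
eef_pos: [501.4, 86.4, 292.7]
tool_rot: [-0.505, 1.57, -0.647]
force: [0.7, -1.0, -0.4]
width: 15.7
```

```bash
sed -i '/^m=/,$d' look.py; cat >> look.py <<'E'
plan(s,[508.8,154.7,290],-8)
q=(z>156)&(z<164)&(y>50)&(y<300)
print(q.sum(),rect(w[q]),np.round(np.median(z[q]),1))
E
python3 look.py pics/w3.png
```

```text
{'fovy': np.float64(65.512), 'cx': np.float64(317.674), 'cy': np.float64(239.101), 'cam_to_world': array([[ 1.41000e-01, -9.52000e-01, -2.73000e-01,  4.32348e+02],
       [ 9.90000e-01,  1.35000e-01,  4.00000e-02,  9.75350e+01],
       [-1.00000e-03, -2.76000e-01,  9.61000e-01,  4.09849e+02],
       [ 0.00000e+00,  0.00000e+00,  0.00000e+00,  1.00000e+00]])} 54.26181
pos [501.6  86.1 292.6] shift now-axes [ 2.5 68.9 -2.6] final-axes [ 2.6 68.9 -2.4] turn [-0.2  0.1  0. ] tool y [ 0.142  0.99  -0.001] q7 1.23 w 15.6 F [ 0.68 -1.28 -1.27] t 5.75
29887 (array([513.9, 180.9]), array([186.4, 135.2]), 81.57) 159.6
```

View pics/w3.png

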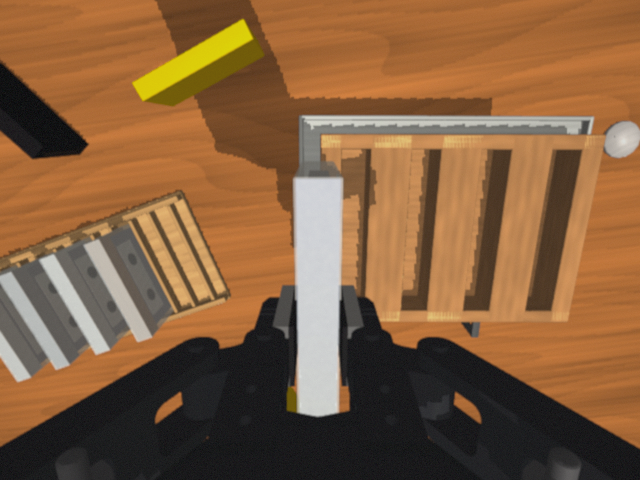

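The close view shows the held cassette upright at (318,295), with the insert clear behind it and slots at about (358,220), (417,220), (485,230) and (555,230).

```bash
python3 - <<'E'
import pickle
from h import *
d,s=pickle.load(open("wrist.pkl","rb")); w=cloud(d); W=np.nan_to_num(w,nan=-1e4)
z=W[...,2]; 
q=(z>278)&(z<296)&(abs(W[...,1]-86)<16)&(abs(W[...,0]-500)<90); q[:150]=0
l=cv2.connectedComponentsWithStats(q.astype(np.uint8))
i=1+np.argmax(l[2][1:,4]); m=l[1]==i
print("held",m.sum(),rect(w[m]),np.median(z[m]),"tcp",np.round(s["eef_pos"],1))
a=np.radians(-8.3); ex=np.array([np.cos(a),np.sin(a)]); ey=np.array([-ex[1],ex[0]])
r=W[...,:2]-[513.9,180.9]; X=r@ex; Y=r@ey
q=(z>156)&(z<164)&(abs(X)<45)&(abs(Y)<95)
h,e=np.histogram(Y[q],bins=np.arange(-95,96,1)); print(h.tolist())
for c in(-69,-23,23,69): print(c,[513.9,180.9]+c*ey)
E
```

```text
held 11897 (array([492.8,  85.9]), array([31.2, 96. ]), 76.24) 285.3952750276505 tcp [501.6  86.1 292.6]
[0, 0, 0, 0, 0, 0, 0, 0, 0, 0, 0, 0, 0, 0, 2, 4, 0, 0, 0, 0, 0, 0, 0, 0, 0, 0, 0, 0, 0, 0, 0, 0, 0, 0, 49, 221, 178, 171, 190, 177, 180, 182, 181, 182, 178, 178, 176, 180, 180, 182, 183, 172, 183, 180, 175, 192, 174, 177, 185, 177, 181, 125, 6, 0, 0, 0, 0, 0, 0, 0, 0, 0, 0, 0, 0, 0, 0, 0, 0, 0, 113, 276, 172, 188, 164, 185, 185, 178, 182, 184, 179, 162, 190, 179, 183, 188, 167, 193, 173, 172, 184, 180, 182, 185, 170, 185, 177, 102, 2, 0, 0, 0, 0, 0, 0, 0, 0, 0, 0, 0, 0, 0, 0, 0, 0, 1, 199, 301, 191, 177, 177, 180, 192, 177, 177, 188, 178, 182, 168, 180, 177, 182, 183, 194, 165, 177, 190, 183, 183, 172, 184, 185, 162, 91, 9, 0, 0, 0, 0, 0, 0, 0, 0, 0, 0, 0, 0, 0, 0, 0, 0, 7, 257, 373, 173, 182, 175, 182, 186, 174, 190, 166, 183, 183, 171, 149, 105, 10, 1, 0]
-69 [503.93942213 112.62272055]
-23 [510.57980738 158.14090685]
23 [517.22019262 203.65909315]
69 [523.86057787 249.17727945]
```

>>> {"method": "jog_arm", "body": {"series": [[[0,0,0],[10,40,0],1],[[0,0,0],[20,31.5,1],1],[[0,0,0],[10,0,0],1],[[0,0,0],[5,0,0],1],[[0,0,0],[0,0,0],1],[[0,0,0],[0,0,0],1]]}}

```text
clock: 6.5
eef_pos: [512.5, 157.2, 247.9]
tool_rot: [0.115, 1.57, -0.027]
force: [0.6, 0.8, -0.9]
width: 15.4
```

```bash
python3 p.py 510.4 157.0 245 -8.3
```

```text
pos [512.5 157.2 247.9] shift now-axes [ 2.9 -0.5 -2. ] final-axes [ 2.9 -0.5 -2. ] turn [ 0.2  0.1 -0. ] tool y [0.142 0.99  0.   ] q7 1.11 w 15.4 F [ 0.65  0.75 -0.87] t 6.5
```

>>> {"method": "jog_arm", "body": {"series": [[[0,0,0],[5,-0.5,-2],1],[[0,0,0],[5,0,0],1],[[0,0,0],[4,0,0],1],[[0,0,0],[4,0,0],1],[[0,0,0],[0,0,0],1],[[0,0,0],[0,0,0],1]]}}

```text
clock: 7.25
eef_pos: [509.7, 157.9, 229.2]
tool_rot: [-2.58, 1.57, -2.721]
force: [-1.3, -0.4, -0.2]
width: 15.6
```

```bash
python3 p.py 510.4 157.0 208 -8.3
```

```text
pos [509.7 157.9 229.2] shift now-axes [21.2 -0.7  0.8] final-axes [21.2 -0.7  0.8] turn [ 0.2 -0.   0. ] tool y [ 0.14  0.99 -0.  ] q7 1.11 w 15.6 F [-1.29 -0.36 -0.22] t 7.25
```

>>> {"method": "jog_arm", "body": {"series": [[[0,0,0],[4,0,0],1],[[0,0,0],[4,0,0],1],[[0,0,0],[0,0,0],1],[[0,0,0],[0,0,0],1]]}}

```text
clock: 7.75
eef_pos: [509.8, 157.8, 221.2]
tool_rot: [-2.484, 1.57, -2.625]
force: [-0.6, -1.4, -0.4]
width: 15.6
```

```bash
cat > look2.py <<'E'
import sys,pickle
from cell import *
from h import *
d=get_image("wrist"); s=read_state(); w=np.nan_to_num(cloud(d),nan=-1e4)
pickle.dump((d,s),open("wrist.pkl","wb")); cv2.imwrite(sys.argv[1],d["img"][:,:,::-1])
a=np.radians(-8.3); ex=np.array([np.cos(a),np.sin(a)]); ey=np.array([-ex[1],ex[0]])
r=w[...,:2]-[513.7,179.8]; X=r@ex; Y=r@ey; z=w[...,2]
q=(abs(X)<66)&(abs(Y)<95)&(z>140)&(z<166)
h,e=np.histogram(z[q],bins=np.arange(140,167)); print("insert top z",e[h.argmax()]+.5,h.tolist())
print("t",s["clock"],"pos",np.round(s["eef_pos"],1),"F",np.round(s["force"],2))
E
python3 look2.py pics/w4.png
```

```text
insert top z 156.5 [365, 387, 389, 375, 387, 395, 395, 402, 409, 401, 438, 416, 407, 414, 569, 4056, 20615, 14482, 1177, 18, 0, 1, 8, 19, 5, 2]
t 7.8 pos [509.8 157.8 221.3] F [-1.21 -0.97 -0.17]
```

>>> {"method": "jog_arm", "body": {"series": [[[0,0,0],[6,0,0],1],[[0,0,0],[6,0,0],1],[[0,0,0],[6,0,0],1],[[0,0,0],[0,0,0],1],[[0,0,0],[0,0,0],1]]}}

```text
clock: 8.43
eef_pos: [509.7, 157.9, 203.2]
tool_rot: [-2.704, 1.57, -2.845]
force: [-0.6, -1.0, -0.4]
width: 15.7
```

```bash
python3 look2.py pics/w5.png
```

```text
insert top z 153.5 [447, 435, 467, 441, 453, 509, 472, 493, 479, 497, 493, 627, 4585, 23627, 16216, 1346, 17, 0, 2, 13, 19, 5, 0, 2, 10, 24]
t 8.475 pos [509.7 157.9 203.3] F [-1.6  -1.19 -0.05]
```

>>> {"method": "jog_arm", "body": {"series": [[[0,0,0],[4,0,0],1],[[0,0,0],[0,0,0],1],[[0,0,0],[0,0,0],0.2],[[0,0,0],[0,0,0],0.2],[[0,0,0],[0,0,0],0.2],[[0,0,0],[0,0,0],0.2]]}}

```text
clock: 9.22
eef_pos: [510.0, 158.1, 199.3]
tool_rot: [0.927, 1.57, 0.787]
force: [0.9, 0.1, -0.3]
width: 34.0
```

```bash
python3 look2.py pics/w6.png;  python3 p.py 552 -114 290 12
```

```text
insert top z 154.5 [436, 433, 464, 480, 475, 506, 489, 516, 479, 508, 541, 544, 578, 4062, 25050, 20198, 1808, 19, 1, 9, 17, 8, 2, 6, 11, 20]
t 9.275 pos [510.  158.1 199.3] F [ 0.13  0.27 -0.22]
pos [510.  158.1 199.3] shift now-axes [ -90.7 -263.5   79.7] final-axes [ -90.7 -274.9  -15.5] turn [-20.   0.  -0.] tool y [0.14 0.99 0.  ] q7 1.11 w 34.1 F [ 0.13  0.27 -0.22] t 9.275
```

View pics/w6.png

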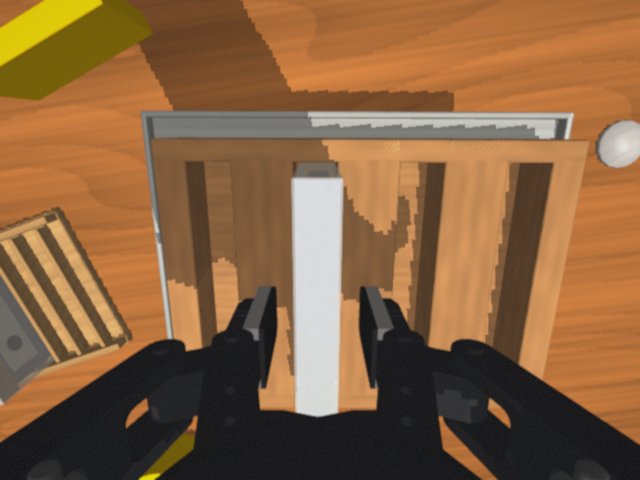

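Cassette 1 stands upright in its slot at (317,295), with the jaws open clear of it on both sides.

>>> {"method": "jog_arm", "body": {"series": [[[0,0,0],[-15,0,0],0.2],[[0,0,0],[-35,0,0],0.2],[[-10,0,0],[-30,0,0],0.2],[[-10,0,0],[0,0,0],0.2],[[0,0,0],[0,-55,-3],0.2],[[0,0,0],[0,-55,-3],0.2],[[0,0,0],[0,-55,-3],0.2],[[0,0,0],[0,-55,-3],0.2]]}}

```text
clock: 10.28
eef_pos: [544.1, -61.5, 280.6]
tool_rot: [-0.278, 1.569, -0.069]
force: [0.1, -0.5, 0.4]
width: 34.0
```

>>> {"method": "jog_arm", "body": {"series": [[[0,0,0],[0,-50,-3],0.2],[[0,0,0],[50,0,0],0.2],[[0,0,0],[50,0,0],0.2],[[0,0,0],[20,0,0],0.2],[[0,0,0],[0,0,0],0.2],[[0,0,0],[0,0,0],0.2]]}}

```text
clock: 11.02
eef_pos: [552.2, -109.5, 160.8]
tool_rot: [-0.381, 1.568, -0.172]
force: [0.1, -0.8, -0.1]
width: 34.6
```

```bash
cat > sc.py <<'E'
import sys,pickle
from cell import *
from h import *
d=get_image("scene"); s=read_state(); pickle.dump(d,open("scene.pkl","wb"))
c=d["img"][270:360,320:440,::-1]
cv2.imwrite(sys.argv[1],cv2.resize(c,None,fx=6,fy=6,interpolation=cv2.INTER_CUBIC))
w=np.nan_to_num(cloud(d),nan=-1e4); z=w[...,2]
for lo,hi in((140,172),(176,215)):
    q=(abs(w[...,0]-515)<90)&(abs(w[...,1]-180)<100)&(z>lo)&(z<hi)
    h,e=np.histogram(z[q],bins=np.arange(lo,hi+1)); print(e[h.argmax()]+.5,h.tolist())
E
python3 sc.py pics/s1.png; python3 p.py 552.7 -114 86 12
```

```text
154.5 [57, 62, 50, 66, 60, 73, 56, 55, 69, 85, 120, 241, 483, 636, 760, 617, 351, 133, 54, 13, 14, 6, 15, 9, 10, 16, 11, 14, 8, 7, 15, 11]
196.5 [12, 9, 13, 15, 13, 8, 16, 11, 8, 14, 5, 16, 13, 19, 17, 9, 12, 35, 74, 92, 93, 80, 47, 16, 4, 0, 0, 0, 0, 0, 0, 0, 0, 0, 0, 0, 0, 0, 0]
pos [ 552.3 -109.5  161. ] shift now-axes [75.  -4.4 -0.7] final-axes [75.  -4.5 -0.5] turn [-0.   0.2  0.1] tool y [-0.207  0.978 -0.001] q7 1.92 w 34.2 F [-0.2   0.17  0.58] t 11.075
```

View pics/s1.png

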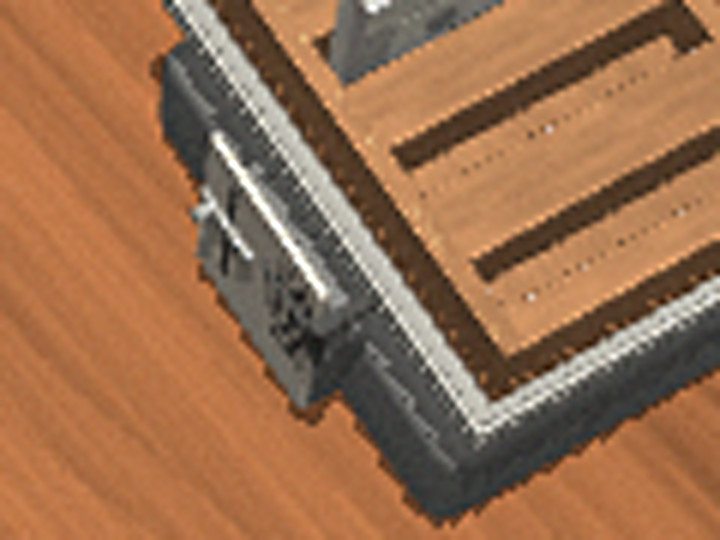

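The scene crop shows the tab (bright bar near (225,230)) on the face, too coarse to read the pointer. The numbers are good: cassette top 196.5, insert top 154.5, so cassette 1 is seated. Next I grasp cassette 2.

>>> {"method": "jog_arm", "body": {"series": [[[0,0,0],[35,-4,0],0.2],[[0,0,0],[40,0,0],0.2],[[0,0,0],[0,0,0],0.2],[[0,0,0],[0,0,0],1],[[0,0,0],[0,0,0],1],[[0,0,0],[0,0,0],1],[[0,0,0],[0,0,0],1],[[0,0,0],[-10,0,0],1]]}}

```text
clock: 12.08
eef_pos: [551.9, -113.4, 94.9]
tool_rot: [-1.572, 1.57, -1.364]
force: [-0.3, -0.3, -1.3]
width: 15.8
```

>>> {"method": "jog_arm", "body": {"series": [[[0,0,0],[-50,0,0],1],[[0,0,0],[-50,0,0],1],[[0,0,0],[-50,0,0],1],[[10,0,0],[-50,0,0],1],[[10,0,0],[-2,0,0],1],[[0,0,0],[0,50,0],1],[[0,0,0],[0,50,0],1],[[0,0,0],[0,0,0],1]]}}

```text
clock: 13.08
eef_pos: [566.0, -8.1, 296.8]
tool_rot: [1.634, 1.567, 1.502]
force: [-0.1, 0.2, -0.0]
width: 15.7
```

```bash
python3 p.py 523.7 248.1 292 -8.2
```

```text
pos [566.   -8.1 296.8] shift now-axes [  5.7 248.4 -75.6] final-axes [  4.8 247.6 -78.4] turn [ 0.6 -0.  -0.2] tool y [0.132 0.991 0.004] q7 1.45 w 15.7 F [-0.11  0.2  -0.03] t 13.075
```

>>> {"method": "jog_arm", "body": {"series": [[[0.6,0,0],[0,45,-20],1],[[0,0,0],[0,50,-20],1],[[0,0,0],[0,50,-20],1],[[0,0,0],[0,35,-18],1],[[0,0,0],[0,0,0],1],[[0,0,0],[0,0,0],1]]}}

```text
clock: 13.82
eef_pos: [515.7, 173.8, 296.6]
tool_rot: [-1.11, 1.57, -1.262]
force: [-0.4, 0.2, -1.0]
width: 15.8
```

```bash
cat > sl.py <<'E'
import sys,pickle
from cell import *
from h import *
d=get_image("wrist"); s=read_state(); w=np.nan_to_num(cloud(d),nan=-1e4); cv2.imwrite(sys.argv[1],d["img"][:,:,::-1])
a=np.radians(-8.3); ex=np.array([np.cos(a),np.sin(a)]); ey=np.array([-ex[1],ex[0]])
r=w[...,:2]-[513.7,179.8]; X=r@ex; Y=r@ey; z=w[...,2]
q=(abs(Y)<100)&(abs(X)<75)&(z>140)&(z<165); zt=np.median(z[q]); t=q&(abs(z-zt)<3)
print("top",zt,rect(w[t]))
t&=abs(X)<45; print(t.sum())
h,e=np.histogram(Y[t],bins=np.arange(-100,101,.5)); b=h>0.35*np.median(h[h>5]); i=np.flatnonzero(np.diff(b.astype(int)))
print("edges",e[i+1])
for c in(-69,-23,23,69): print(c,np.round([513.7,179.8]+c*ey,1),end=" ")
plan(s,[523.7,248.1,245],-8.3)
E
python3 sl.py pics/w7.png
```

```text
top 154.89163067527954 (array([513.8, 180.5]), array([185.4, 135.2]), 81.73)
13863
edges [-91.5 -77.5 -58.5 -34.5  13.   14.   33.   60.   78.5  93. ]
-69 [503.7 111.5] -23 [510.4 157. ] 23 [517.  202.6] 69 [523.7 248.1] pos [515.9 173.3 296.6] shift now-axes [51.5 75.2 -3.8] final-axes [51.6 75.1 -3.1] turn [-0.5  0.   0.1] tool y [ 0.153  0.988 -0.001] q7 1.07 w 15.6 F [-0.74  0.06 -0.74] t 13.875
```

>>> {"method": "jog_arm", "body": {"series": [[[-0.5,0,0],[0,40,-3],1],[[0,0,0],[10,35.5,0],1],[[0,0,0],[20,0,0],1],[[0,0,0],[15,0,0],1],[[0,0,0],[5,0,0],1],[[0,0,0],[0,0,0],1],[[0,0,0],[0,0,0],1]]}}

```text
clock: 14.75
eef_pos: [524.0, 250.3, 247.0]
tool_rot: [0.598, 1.569, 0.455]
force: [-0.1, -0.5, -1.3]
width: 16.0
```

```bash
python3 p.py 523.8 248.5 245 -8.3
```

```text
pos [524.  250.3 247. ] shift now-axes [ 2.  -1.8  0. ] final-axes [ 2.  -1.8  0. ] turn [ 0.1  0.1 -0. ] tool y [0.143 0.99  0.001] q7 0.96 w 16.0 F [-0.14 -0.52 -1.31] t 14.75
```

>>> {"method": "jog_arm", "body": {"series": [[[0,0,0],[5,-1.7,0],1],[[0,0,0],[7,0,0],1],[[0,0,0],[5,0,0],1],[[0,0,0],[5,0,0],1],[[0,0,0],[5,0,0],1],[[0,0,0],[0,0,0],1],[[0,0,0],[0,0,0],1]]}}

```text
clock: 15.62
eef_pos: [523.3, 248.9, 219.4]
tool_rot: [0.923, 1.571, 0.781]
force: [-0.4, -0.2, -0.2]
width: 15.8
```

```bash
python3 look2.py pics/w8.png
```

```text
insert top z 154.5 [373, 385, 405, 412, 391, 469, 413, 438, 445, 422, 462, 498, 519, 2235, 14339, 14099, 1892, 226, 204, 188, 170, 183, 213, 209, 206, 213]
t 15.675 pos [523.4 248.9 219.5] F [-0.76  0.2  -0.56]
```

>>> {"method": "jog_arm", "body": {"series": [[[0,0,0],[7,0,0],1],[[0,0,0],[7,0,0],1],[[0,0,0],[6,0,0],1],[[0,0,0],[5,0,0],1],[[0,0,0],[0,0,0],1],[[0,0,0],[0,0,0],0.2],[[0,0,0],[0,0,0],0.2],[[0,0,0],[0,0,0],0.2]]}}

```text
clock: 16.68
eef_pos: [523.4, 248.9, 194.5]
tool_rot: [0.648, 1.57, 0.505]
force: [-0.1, -0.1, -0.2]
width: 34.2
```

>>> {"method": "jog_arm", "body": {"series": [[[0,0,0],[0,0,0],0.2],[[0,0,0],[-15,0,0],0.2],[[0,0,0],[-35,0,0],0.2],[[0,0,0],[-50,0,0],0.2],[[0,0,0],[-20,0,0],0.2],[[0,0,0],[0,0,0],0.2]]}}

```text
clock: 17.42
eef_pos: [524.3, 249.3, 316.9]
tool_rot: [0.638, 1.566, 0.495]
force: [0.3, -0.1, 0.3]
width: 34.5
```

```bash
sed -n 1p sc.py >/dev/null; python3 - <<'E'
from cell import *
from h import *
d=get_image("wrist"); w=np.nan_to_num(cloud(d),nan=-1e4); z=w[...,2]
for lo,hi in((140,172),(180,210)):
    q=(abs(w[...,0]-515)<75)&(abs(w[...,1]-180)<110)&(z>lo)&(z<hi)
    h,e=np.histogram(z[q],bins=np.arange(lo,hi+1)); print(e[h.argmax()]+.5,h.tolist())
s=read_state(); print(s["clock"],s["eef_pos"],s["qpos"],s["force"])
E
```

```text
150.5 [134, 138, 149, 131, 174, 135, 152, 176, 982, 6999, 10857, 2987, 184, 56, 62, 47, 49, 57, 60, 79, 65, 63, 63, 57, 70, 58, 46, 63, 65, 63, 66, 62]
192.5 [60, 70, 78, 76, 76, 76, 109, 84, 74, 89, 355, 2731, 4017, 841, 25, 0, 0, 0, 0, 0, 0, 0, 0, 0, 0, 0, 0, 0, 0, 0]
17.475 [523.40888379 248.88515673 315.18363798] [-0.52067024  0.4645377   0.04315147  1.64618658 -0.02263146  1.02962903
  0.95810217] [-0.09201392  0.66167905 -0.51078763]
```

>>> {"method": "jog_arm", "body": {"series": [[[10.6,0,0],[0,0,0],0.2],[[10.6,0,0],[0,0,0],0.2],[[10.6,0,0],[0,0,0],0.2],[[10.6,0,0],[0,0,0],0.2],[[10.6,0,0],[0,0,0],0.2],[[10.6,0,0],[0,0,0],0.2],[[10.6,0,0],[0,0,0],0.2],[[10.6,0,0],[0,0,0],0.2]]}}

```text
clock: 18.48
eef_pos: [522.4, 248.4, 312.7]
tool_rot: [-0.962, 1.568, -2.59]
force: [-0.1, 1.5, 0.1]
width: 34.0
```

>>> {"method": "jog_arm", "body": {"series": [[[10.6,0,0],[0,0,0],0.2],[[10.6,0,0],[0,0,0],0.2],[[10.6,0,0],[0,0,0],0.2],[[10.6,0,0],[0,0,0],0.2],[[10.6,0,0],[0,0,0],0.2],[[10.6,0,0],[0,0,0],0.2],[[10.6,0,0],[0,0,0],0.2],[[10.6,0,0],[0,0,0],0.2]]}}

```text
clock: 19.48
eef_pos: [522.4, 248.5, 312.8]
tool_rot: [0.569, 1.568, -2.54]
force: [0.1, -0.7, 0.3]
width: 34.2
```

```bash
python3 - <<'E'
from cell import *
from h import *
s=read_state(); plan(s,[690,145,315],172)
d=get_image("scene"); cv2.imwrite("pics/s2.png",d["img"][:,:,::-1])
E
```

```text
pos [522.4 248.5 312.8] shift now-axes [  -2.4  109.  -164.1] final-axes [  -2.2   79.2 -180.3] turn [ 9.9  0.1 -0.1] tool y [ 0.033 -0.999  0.002] q7 -1.56 w 34.2 F [ 0.14 -0.69  0.3 ] t 19.475
```

>>> {"method": "jog_arm", "body": {"series": [[[9.9,0,0],[0,0,0],0.2],[[0,0,0],[0,15,-60],0.2],[[0,0,0],[0,10,-60],0.2],[[0,0,0],[0,10,-60],0.2],[[0,-10,0],[0,0,0],0.2],[[0,-10,0],[0,0,0],0.2],[[0,-10,0],[0,0,0],0.2],[[0,-5,0],[0,0,0],0.2]]}}

```text
clock: 20.52
eef_pos: [683.9, 194.7, 291.8]
tool_rot: [0.034, 1.058, 3.058]
force: [0.1, 0.5, -2.2]
width: 34.3
```

```bash
python3 - <<'E'
from cell import *
from h import *
s=read_state(); plan(s,[690,190,200],172); print(s["qpos"])
E
```

```text
pos [683.9 194.7 291.8] shift now-axes [ 76.9   2.5 -50.8] final-axes [91.8  3.8 -6.7] turn [ 1.2 29.3 -1.3] tool y [-0.114 -0.993  0.017] q7 -1.9 w 34.3 F [ 0.09  0.49 -2.18] t 20.525
[-0.28399612  1.04304231  0.14784839  0.65099226 -0.27355491  1.94576444
 -1.90223864]
```

```bash
python3 - <<'E'
from cell import *
from h import *
import pickle
d=get_image("wrist"); pickle.dump(d,open("face.pkl","wb")); w=cloud(d)
x,y,z=np.nan_to_num(w,nan=-1e4).transpose(2,0,1)
m=(z>90)&(z<220)&(y>60)&(y<300)&(x<640); v,u=np.nonzero(m); print("pan px",u.min(),u.max(),v.min(),v.max())
m=(z>15)&(z<120)&(x>575)&(x<620)&(y>80)&(y<290); v,u=np.nonzero(m); a=[*np.percentile(u,[2,98]),*np.percentile(v,[2,98])]; print(a)
cv2.imwrite("pics/f1.png",d["img"][:,:,::-1])
E
```

```text
pan px 237 483 166 364
[np.float64(251.0), np.float64(434.0), np.float64(139.0), np.float64(218.0)]
```

View pics/f1.png

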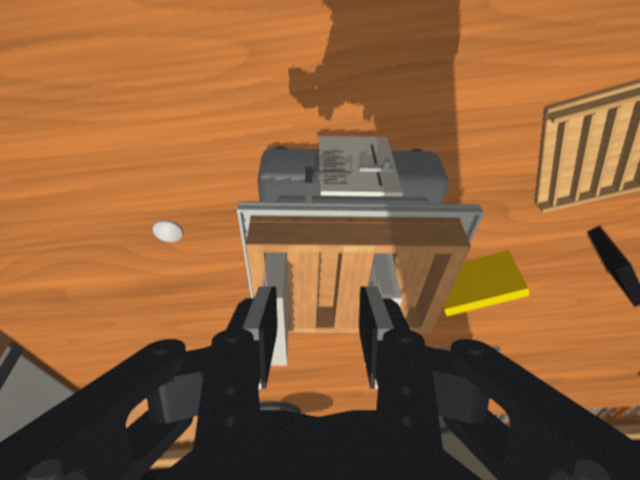

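The face is visible at (355,165), with the pointer and tab at about (315–395, 165–180). I'll enlarge it.

```bash
python3 - <<'E'
import pickle
from h import *
d=pickle.load(open("face.pkl","rb"))
c=d["img"][128:203,305:405,::-1]; c=cv2.convertScaleAbs(c,alpha=1.4)
cv2.imwrite("pics/f2.png",cv2.resize(c,None,fx=8,fy=8,interpolation=cv2.INTER_CUBIC))
w=cloud(d)
for v in range(150,196,4): print(v,[tuple(np.round(w[v,u]).astype(int)) for u in(312,330,345,360,375,390)])
E
```

```text
150 [(np.int64(593), np.int64(208), np.int64(22)), (np.int64(607), np.int64(189), np.int64(48)), (np.int64(605), np.int64(174), np.int64(48)), (np.int64(604), np.int64(160), np.int64(48)), (np.int64(601), np.int64(146), np.int64(47)), (np.int64(599), np.int64(131), np.int64(46))]
154 [(np.int64(593), np.int64(208), np.int64(29)), (np.int64(607), np.int64(189), np.int64(55)), (np.int64(605), np.int64(175), np.int64(54)), (np.int64(603), np.int64(161), np.int64(54)), (np.int64(602), np.int64(147), np.int64(55)), (np.int64(599), np.int64(132), np.int64(53))]
158 [(np.int64(592), np.int64(208), np.int64(36)), (np.int64(608), np.int64(189), np.int64(62)), (np.int64(606), np.int64(175), np.int64(63)), (np.int64(603), np.int64(161), np.int64(61)), (np.int64(602), np.int64(147), np.int64(62)), (np.int64(599), np.int64(133), np.int64(61))]
162 [(np.int64(593), np.int64(208), np.int64(43)), (np.int64(607), np.int64(189), np.int64(69)), (np.int64(605), np.int64(176), np.int64(68)), (np.int64(603), np.int64(162), np.int64(68)), (np.int64(602), np.int64(148), np.int64(68)), (np.int64(610), np.int
[... 1589 characters left out ...]
4), np.int64(165), np.int64(104)), (np.int64(603), np.int64(153), np.int64(105)), (np.int64(600), np.int64(140), np.int64(104))]
190 [(np.int64(579), np.int64(210), np.int64(70)), (np.int64(608), np.int64(191), np.int64(111)), (np.int64(605), np.int64(179), np.int64(109)), (np.int64(604), np.int64(166), np.int64(110)), (np.int64(602), np.int64(153), np.int64(109)), (np.int64(601), np.int64(141), np.int64(110))]
194 [(np.int64(574), np.int64(210), np.int64(70)), (np.int64(605), np.int64(191), np.int64(112)), (np.int64(603), np.int64(179), np.int64(112)), (np.int64(602), np.int64(166), np.int64(112)), (np.int64(599), np.int64(154), np.int64(111)), (np.int64(598), np.int64(141), np.int64(112))]
```

View pics/f2.png

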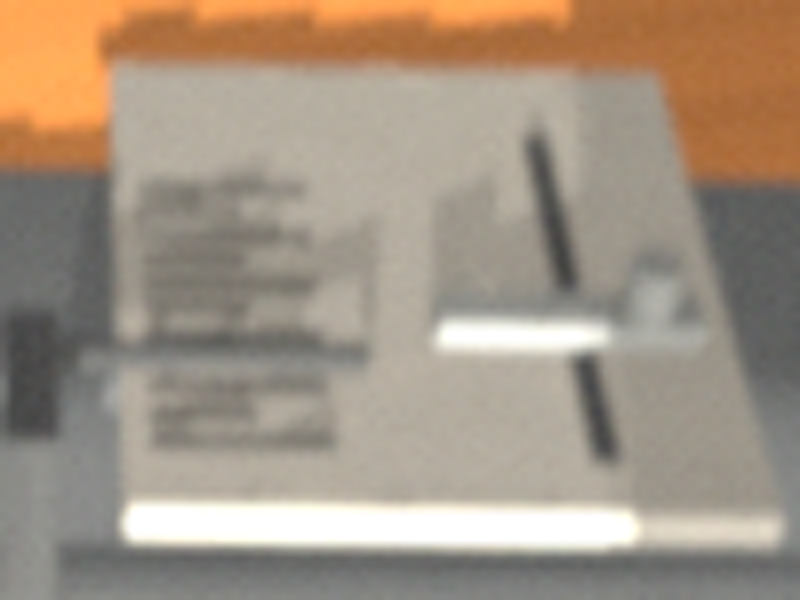

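The enlarged face is seen upside down. The tab's front face is at crop rows ~290–318 (z≈83) and the pointer blade at rows ~343–365, with similar stand-off. At about 1.6 mm per pixel the pointer is roughly 9–10 mm above the tab centre after two cassettes, so two more are likely needed. I'm going for cassette 3.

>>> {"method": "jog_arm", "body": {"series": [[[0,10,0],[0,0,0],0.2],[[0,10,0],[0,0,0],0.2],[[0,9.3,0],[0,0,0],0.2],[[0,0,0],[0,0,0],0.2]]}}

```text
clock: 21.08
eef_pos: [680.8, 195.1, 296.0]
tool_rot: [1.695, 1.554, -1.56]
force: [-0.1, 0.2, 0.5]
width: 34.0
```

```bash
python3 p.py 560.2 -159.2 290 12
```

```text
pos [680.8 195.1 296. ] shift now-axes [ 12.  365.5  79.9] final-axes [  6.  321.5 191.6] turn [-18.5   0.   -1. ] tool y [-0.113 -0.993  0.017] q7 -1.89 w 34.0 F [-0.14  0.22  0.47] t 21.075
```

>>> {"method": "jog_arm", "body": {"series": [[[-9,0,-1],[0,0,0],0.2],[[-9.5,0,0],[0,0,0],0.2],[[0,0,0],[0,50,30],0.2],[[0,0,0],[0,50,30],0.2],[[0,0,0],[0,50,30],0.2],[[0,0,0],[0,50,30],0.2],[[0,0,0],[0,50,30],0.2],[[0,0,0],[0,50,30],0.2]]}}

```text
clock: 22.08
eef_pos: [570.9, -139.0, 294.8]
tool_rot: [-3.04, 1.567, 0.308]
force: [0.8, -0.5, -0.5]
width: 33.9
```

>>> {"method": "jog_arm", "body": {"series": [[[0,0,0],[10,15,8],0.2],[[0,0,0],[50,0,0],0.2],[[0,0,0],[50,0,0],0.2],[[0,0,0],[20,0,0],0.2],[[0,0,0],[0,0,0],0.2],[[0,0,0],[0,0,0],0.2]]}}

```text
clock: 22.82
eef_pos: [567.5, -152.1, 165.3]
tool_rot: [3.062, 1.565, 0.128]
force: [0.3, 0.9, 1.0]
width: 34.1
```

```bash
cat > cas.py <<'E'
from cell import *
from h import *
d=get_image("wrist"); s=read_state(); w=cloud(d); x,y,z=np.nan_to_num(w,nan=-1e4).transpose(2,0,1)
m=((z>76)&(z<84)&(y<0)).astype(np.uint8); k,l,st,_=cv2.connectedComponentsWithStats(m)
for i in range(1,k):
    if st[i,4]>400: print("cas",st[i,4],rect(w[l==i]))
plan(s,[560.2,-159.2,86],12)
E
python3 cas.py
```

```text
cas 4358 (array([ 578.2, -203.5]), array([94.9, 17.5]), 11.98)
cas 5135 (array([ 583.3, -248.7]), array([102.3,  18.6]), 12.16)
cas 5124 (array([ 560. , -159.3]), array([109.4,  17.1]), 11.91)
pos [ 567.5 -152.1  165.7] shift now-axes [79.7  5.4  9.2] final-axes [79.7  5.4  8.7] turn [-0.1 -0.4 -0. ] tool y [ 0.207 -0.978  0.001] q7 -1.03 w 33.9 F [ 0.44  0.47 -0.51] t 22.875
```

>>> {"method": "jog_arm", "body": {"series": [[[0,-0.3,0],[0,5.4,9],0.2],[[0,0,0],[40,0,0],0.2],[[0,0,0],[39,0,0],0.2],[[0,0,0],[0,0,0],0.2],[[0,0,0],[0,0,0],1],[[0,0,0],[0,0,0],1],[[0,0,0],[0,0,0],1],[[0,0,0],[0,0,0],1]]}}

```text
clock: 23.88
eef_pos: [559.5, -159.2, 87.3]
tool_rot: [2.567, 1.568, -0.366]
force: [-0.7, 0.2, 6.3]
width: 15.5
```

```bash
python3 p.py 517.1 203 292 -8.2
```

```text
pos [ 559.5 -159.2   87.3] shift now-axes [-205.1 -362.9  -33.7] final-axes [-204.7 -352.4   93.7] turn [20.1 -0.1 -0.1] tool y [ 0.207 -0.978  0.001] q7 -1.0 w 15.5 F [-0.73  0.19  6.29] t 23.875
```

>>> {"method": "jog_arm", "body": {"series": [[[0,0,0],[-20,0,0],1],[[0,0,0],[-50,0,0],1],[[0,0,0],[-50,0,0],1],[[0,0,0],[-50,0,0],1],[[10,0,0],[-40,0,0],1],[[10.1,0,0],[0,0,0],1],[[0,0,0],[0,-50,13],1],[[0,0,0],[0,-50,13],1]]}}

```text
clock: 24.88
eef_pos: [546.7, -55.1, 296.1]
tool_rot: [-2.524, 1.571, 0.473]
force: [0.6, -0.0, -0.3]
width: 15.3
```

>>> {"method": "jog_arm", "body": {"series": [[[0,0,0],[0,-50,13],1],[[0,0,0],[0,-50,13],1],[[0,0,0],[0,-50,13],1],[[0,0,0],[0,-50,13],1],[[0,0,0],[0,-35,10],1],[[0,0,0],[0,0,0],1],[[0,0,0],[0,0,0],1]]}}

```text
clock: 25.75
eef_pos: [519.1, 184.5, 295.9]
tool_rot: [1.349, 1.57, -1.936]
force: [-0.2, -0.2, -1.5]
width: 15.8
```

```bash
python3 sl.py pics/w9.png; python3 p.py 517.2 203 240 -8.3
```

```text
top 150.1830338739266 (array([513. , 180.8]), array([185.5, 135.2]), 81.78)
10868
edges [-91.5 -77.  -58.5 -36.5 -13.  -11.   33.   60.5  61.5  62.   92.   93.5]
-69 [503.7 111.5] -23 [510.4 157. ] 23 [517.  202.6] 69 [523.7 248.1] pos [519.2 183.9 295.9] shift now-axes [ 50.8 -64.2   4.8] final-axes [ 50.9 -64.2   4.9] turn [ 0.   0.  -0.1] tool y [-0.144 -0.99   0.001] q7 -1.98 w 15.7 F [-0.13 -0.65 -1.03] t 25.8
pos [519.2 183.9 295.9] shift now-axes [ 55.9 -18.7   4.8] final-axes [ 55.9 -18.6   4.8] turn [ 0.   0.  -0.1] tool y [-0.144 -0.99   0.001] q7 -1.98 w 15.7 F [-0.13 -0.65 -1.03] t 25.8
```

>>> {"method": "jog_arm", "body": {"series": [[[0,0,0],[10,-19.1,4.8],1],[[0,0,0],[20,0,0],1],[[0,0,0],[15,0,0],1],[[0,0,0],[10,0,0],1],[[0,0,0],[0,0,0],1],[[0,0,0],[0,0,0],1]]}}

```text
clock: 26.55
eef_pos: [517.5, 205.0, 241.1]
tool_rot: [-2.383, 1.57, 0.615]
force: [0.9, -0.6, -0.1]
width: 15.3
```

```bash
python3 p.py 517.2 203.5 215 -8.3
```

```text
pos [517.5 205.  241.1] shift now-axes [26.1  1.5  0.1] final-axes [26.1  1.5  0.1] turn [ 0.1 -0.   0. ] tool y [-0.143 -0.99  -0.   ] q7 -2.0 w 15.3 F [ 0.93 -0.58 -0.07] t 26.55
```

>>> {"method": "jog_arm", "body": {"series": [[[0,0,0],[6,1.4,0],1],[[0,0,0],[6,0,0],1],[[0,0,0],[5,0,0],1],[[0,0,0],[5,0,0],1],[[0,0,0],[4,0,0],1],[[0,0,0],[0,0,0],1],[[0,0,0],[0,0,0],1]]}}

```text
clock: 27.42
eef_pos: [516.9, 203.6, 214.7]
tool_rot: [0.208, 1.57, -3.076]
force: [1.1, 1.0, -0.5]
width: 15.4
```

```bash
python3 look2.py pics/w10.png
```

```text
insert top z 150.5 [235, 241, 263, 307, 318, 288, 314, 359, 1275, 11453, 16842, 3291, 210, 181, 180, 152, 124, 150, 195, 184, 153, 144, 169, 201, 183, 174]
t 27.475 pos [517.  203.6 214.8] F [ 0.13 -0.1  -0.95]
```

>>> {"method": "jog_arm", "body": {"series": [[[0,0,0],[7,0,0],1],[[0,0,0],[7,0,0],1],[[0,0,0],[6,0,0],1],[[0,0,0],[4,0,0],1],[[0,0,0],[0,0,0],1],[[0,0,0],[0,0,0],0.2],[[0,0,0],[0,0,0],0.2],[[0,0,0],[0,0,0],0.2]]}}

```text
clock: 28.48
eef_pos: [516.9, 203.6, 190.8]
tool_rot: [-0.107, 1.571, 2.892]
force: [0.4, 0.1, 1.2]
width: 34.2
```

>>> {"method": "jog_arm", "body": {"series": [[[0,0,0],[0,0,0],0.2],[[0,0,0],[-15,0,0],0.2],[[0,0,0],[-35,0,0],0.2],[[0,0,0],[-50,0,0],0.2],[[0,0,0],[-10,0,0],0.2],[[0,0,0],[0,0,0],0.2]]}}

```text
clock: 29.22
eef_pos: [517.1, 203.7, 301.8]
tool_rot: [-2.37, 1.569, 0.629]
force: [0.0, 0.5, 0.5]
width: 34.0
```

```bash
cat > chk.py <<'E'
from cell import *
from h import *
d=get_image("wrist"); w=np.nan_to_num(cloud(d),nan=-1e4); z=w[...,2]
for lo,hi in((130,165),(170,210)):
    q=(abs(w[...,0]-515)<75)&(abs(w[...,1]-180)<110)&(z>lo)&(z<hi)
    h,e=np.histogram(z[q],bins=np.arange(lo,hi+1)); t=q&(abs(z-e[h.argmax()]-.5)<2.5); print("z",round(z[t].mean(),2),h.max())
    if lo==170:
        k,l,st,_=cv2.connectedComponentsWithStats(q.astype(np.uint8))
        for i in range(1,k):
            if st[i,4]>300: print(st[i,4],np.round(np.median(z[l==i]),1))
s=read_state(); plan(s,[690,190,300],172)
E
python3 chk.py
```

```text
z 145.31 11706
z 187.25 5836
4213 187.3
3990 187.1
4057 187.2
pos [516.4 203.5 300.5] shift now-axes [   0.4  -11.3 -173.7] final-axes [   0.5  -10.8 -173.8] turn [-0.2  0.1 -0. ] tool y [-0.142 -0.99   0.   ] q7 -2.02 w 34.3 F [-0.25  0.36 -0.12] t 29.275
```

>>> {"method": "jog_arm", "body": {"series": [[[0,0,0],[0,-5,-60],0.2],[[0,0,0],[0,-5,-60],0.2],[[0,0,0],[0,0,-54],0.2],[[0,-10,0],[0,0,0],0.2],[[0,-10,0],[0,0,0],0.2],[[0,-9,0],[0,0,0],0.2],[[0,0,0],[0,0,0],0.2],[[0,0,0],[0,0,0],0.2]]}}

```text
clock: 30.28
eef_pos: [690.1, 189.0, 299.8]
tool_rot: [0.0, 1.064, 2.999]
force: [0.2, 0.5, 1.2]
width: 34.5
```

```bash
cat > face.py <<'E'
import sys
from cell import *
from h import *
d=get_image("wrist"); w=np.nan_to_num(cloud(d),nan=-1e4)
M=np.linalg.inv(d["cam_to_world"]); f=240/np.tan(np.radians(d["fovy"]/2))
c=M[:3,:3]@np.array([606,165,80])+M[:3,3]; u=d["cx"]+f*c[0]/-c[2]; v=d["cy"]-f*c[1]/-c[2]; print(u,v)
u,v=int(u),int(v); u0,v0=u-50,v-37; print("crop origin",u0,v0)
c=cv2.convertScaleAbs(d["img"][v0:v0+75,u0:u0+100,::-1],alpha=1.4)
cv2.imwrite(sys.argv[1],cv2.resize(c,None,fx=8,fy=8,interpolation=cv2.INTER_CUBIC))
s=read_state(); plan(s,[580,-204,300],12)
E
python3 face.py pics/f3.png
```

```text
357.55495549399734 169.7513810375051
crop origin 307 132
pos [690.  189.4 302. ] shift now-axes [ 27.1 405.1  45.8] final-axes [  2.  362.  189.4] turn [-19.7  28.6   5.1] tool y [-0.142 -0.99  -0.001] q7 -1.92 w 34.3 F [-0.36  1.52 -0.51] t 30.325
```

View pics/f3.png

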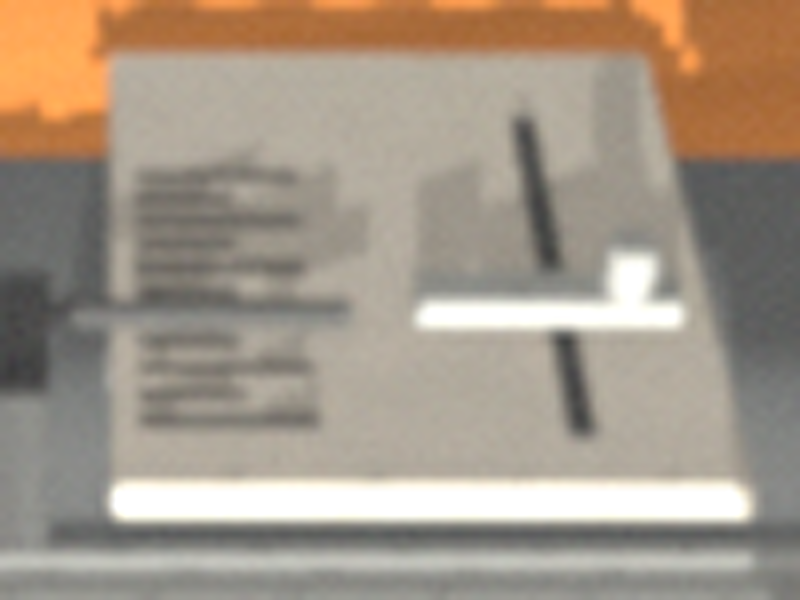

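Pointer front edge is at crop rows ~300–310 and the tab front at ~265–298. With ticks at 4.8 px/mm the pointer is about 4.7 mm above the tab centre, consistent with 9.6 before and 4.9 of sink. One more cassette should bring it to about 0.

>>> {"method": "jog_arm", "body": {"series": [[[0,10,0],[0,0,0],0.2],[[0,10,0],[0,0,0],0.2],[[0,9,0],[0,0,0],0.2],[[-10,0,0],[0,0,0],0.2],[[-10,0,0],[0,0,0],0.2],[[0,0,0],[0,50,27],0.2],[[0,0,0],[0,50,27],0.2],[[0,0,0],[0,50,27],0.2]]}}

```text
clock: 31.32
eef_pos: [640.2, 24.6, 304.4]
tool_rot: [3.019, 1.565, 0.086]
force: [-0.1, -0.8, 0.8]
width: 34.1
```

>>> {"method": "jog_arm", "body": {"series": [[[0,0,0],[0,50,27],0.2],[[0,0,0],[0,50,27],0.2],[[0,0,0],[0,50,27],0.2],[[0,0,0],[20,50,25],0.2],[[0,0,0],[50,0,0],0.2],[[0,0,0],[50,0,0],0.2],[[0,0,0],[0,0,0],0.2],[[0,0,0],[0,0,0],0.2]]}}

```text
clock: 32.33
eef_pos: [580.3, -191.9, 184.2]
tool_rot: [2.622, 1.566, -0.313]
force: [0.3, -1.6, 0.2]
width: 33.9
```

```bash
python3 cas.py;python3 p.py 571.2 -204.8 86 12
```

```text
cas 4413 (array([ 571.3, -205.1]), array([109.,  17.]), 12.04)
cas 3762 (array([ 584.8, -248.3]), array([99. , 17.6]), 11.85)
pos [ 580.8 -192.2  184.4] shift now-axes [ 98.3 -36.8  13.9] final-axes [ 98.4 -36.6  13.3] turn [-0.1 -0.3 -0.2] tool y [ 0.206 -0.979  0.003] q7 -0.98 w 34.1 F [-0.06 -0.93 -0.63] t 32.375
pos [ 580.8 -192.2  184.4] shift now-axes [98.4 10.  12.5] final-axes [98.4 10.3 12. ] turn [-0.1 -0.3 -0.2] tool y [ 0.206 -0.979  0.003] q7 -0.98 w 34.1 F [-0.06 -0.93 -0.63] t 32.375
```

>>> {"method": "jog_arm", "body": {"series": [[[0,-0.3,0],[0,10.5,12],0.2],[[0,0,0],[48,0,0],0.2],[[0,0,0],[49,0,0],0.2],[[0,0,0],[0,0,0],0.2],[[0,0,0],[0,0,0],1],[[0,0,0],[0,0,0],1],[[0,0,0],[0,0,0],1],[[0,0,0],[0,0,0],1]]}}

```text
clock: 33.38
eef_pos: [570.3, -205.7, 85.9]
tool_rot: [0.673, 1.568, -2.262]
force: [-1.9, -1.0, 7.4]
width: 15.6
```

```bash
python3 p.py 503.8 112.4 292 -8.3
```

```text
pos [ 570.3 -205.7   85.9] shift now-axes [-206.8 -324.6    0.5] final-axes [-206.1 -305.2  111.8] turn [20.1  0.1 -0.1] tool y [ 0.205 -0.979  0.002] q7 -0.95 w 15.6 F [-1.89 -0.96  7.44] t 33.375
```

>>> {"method": "jog_arm", "body": {"series": [[[0,0,0],[-20,0,0],1],[[0,0,0],[-50,0,0],1],[[0,0,0],[-50,0,0],1],[[0,0,0],[-50,0,0],1],[[10,0,0],[-40,0,0],1],[[10.1,0,0],[0,0,0],1],[[0,0,0],[0,-50,18],1],[[0,0,0],[0,-50,18],1]]}}

```text
clock: 34.38
eef_pos: [548.6, -99.6, 294.4]
tool_rot: [0.374, 1.566, -2.914]
force: [0.4, 0.9, -0.6]
width: 16.2
```

>>> {"method": "jog_arm", "body": {"series": [[[0,0,0],[0,-50,18],1],[[0,0,0],[0,-50,18],1],[[0,0,0],[0,-50,18],1],[[0,0,0],[0,-40,16],1],[[0,0,0],[0,0,0],1],[[0,0,0],[0,0,0],1]]}}

```text
clock: 35.12
eef_pos: [507.1, 96.9, 294.3]
tool_rot: [0.467, 1.566, -2.819]
force: [0.8, -0.5, -1.6]
width: 15.6
```

```bash
python3 sl.py pics/w11.png; python3 p.py 503.2 112.4 235 -8.3
```

```text
top 145.49690934356863 (array([513.2, 181. ]), array([185.3, 135.1]), 81.71)
8427
edges [-58.5 -31.5 -30.  -29.    0.   14.5  15.5  16.5  54.   60.5  61.   62.5]
-69 [503.7 111.5] -23 [510.4 157. ] 23 [517.  202.6] 69 [523.7 248.1] pos [507.3  96.2 294.1] shift now-axes [  48.8 -152.8    5.6] final-axes [  49.1 -152.7    5.7] turn [-0.1  0.3 -0.1] tool y [-0.146 -0.989  0.002] q7 -1.84 w 15.5 F [-0.24  0.04 -0.52] t 35.175
pos [507.3  96.2 294.1] shift now-axes [ 59.1 -15.6   6.1] final-axes [ 59.1 -15.5   6.4] turn [-0.1  0.3 -0.1] tool y [-0.146 -0.989  0.002] q7 -1.84 w 15.5 F [-0.24  0.04 -0.52] t 35.175
```

>>> {"method": "jog_arm", "body": {"series": [[[0,0.3,0],[10,-15.5,6.2],1],[[0,0,0],[20,0,0],1],[[0,0,0],[15,0,0],1],[[0,0,0],[12,0,0],1],[[0,0,0],[0,0,0],1],[[0,0,0],[0,0,0],1]]}}

```text
clock: 35.92
eef_pos: [503.4, 113.5, 237.0]
tool_rot: [1.844, 1.569, -1.443]
force: [-0.1, -0.4, -0.6]
width: 15.4
```

```bash
python3 p.py 503.2 112.5 210 -8.3
```

```text
pos [503.4 113.5 237. ] shift now-axes [27.   1.   0.1] final-axes [27.   1.1  0.1] turn [ 0.  -0.  -0.1] tool y [-0.144 -0.99   0.002] q7 -1.85 w 15.4 F [-0.07 -0.4  -0.55] t 35.925
```

>>> {"method": "jog_arm", "body": {"series": [[[0,0,0],[7,0.9,0],1],[[0,0,0],[6,0,0],1],[[0,0,0],[5,0,0],1],[[0,0,0],[5,0,0],1],[[0,0,0],[4,0,0],1],[[0,0,0],[0,0,0],1],[[0,0,0],[0,0,0],1]]}}

```text
clock: 36.8
eef_pos: [502.9, 112.6, 209.7]
tool_rot: [1.507, 1.569, -1.779]
force: [-0.2, 0.1, -0.3]
width: 15.1
```

```bash
python3 look2.py pics/w12.png
```

```text
insert top z 145.5 [162, 271, 275, 511, 4845, 12662, 5087, 773, 505, 531, 571, 534, 611, 587, 586, 589, 639, 639, 601, 631, 614, 677, 672, 703, 675, 686]
t 36.85 pos [502.9 112.6 209.8] F [-0.98 -0.48 -1.55]
```

>>> {"method": "jog_arm", "body": {"series": [[[0,0,0],[7,0,0],1],[[0,0,0],[7,0,0],1],[[0,0,0],[6,0,0],1],[[0,0,0],[4,0,0],1],[[0,0,0],[0,0,0],1],[[0,0,0],[0,0,0],0.2],[[0,0,0],[0,0,0],0.2],[[0,0,0],[0,0,0],0.2]]}}

```text
clock: 37.85
eef_pos: [503.0, 112.7, 185.8]
tool_rot: [1.618, 1.569, -1.668]
force: [0.4, 0.1, -0.2]
width: 34.0
```

>>> {"method": "jog_arm", "body": {"series": [[[0,0,0],[0,0,0],0.2],[[0,0,0],[-15,0,0],0.2],[[0,0,0],[-35,0,0],0.2],[[0,0,0],[-50,0,0],0.2],[[0,0,0],[-10,0,0],0.2],[[0,0,0],[0,0,0],0.2]]}}

```text
clock: 38.6
eef_pos: [503.2, 112.9, 296.8]
tool_rot: [2.652, 1.569, -0.634]
force: [0.2, -0.5, -1.0]
width: 34.0
```

```bash
python3 chk.py
```

```text
z 140.71 9384
z 182.61 8921
5218 182.5
4253 182.7
5736 182.3
3906 182.6
pos [502.5 112.8 295.6] shift now-axes [  -4.7 -103.4 -174.5] final-axes [  -4.4 -102.5 -174.9] turn [-0.3  0.  -0.1] tool y [-0.144 -0.99   0.002] q7 -1.87 w 34.4 F [ 0.04 -0.26 -0.12] t 38.65
```

All four tops stand at 182.5 and the insert at 140.7 (+42), so all are seated, and the pan has sunk another 4.6 mm. One last look at the face.

>>> {"method": "jog_arm", "body": {"series": [[[0,0,0],[0,-40,-60],0.2],[[0,0,0],[0,-40,-60],0.2],[[0,0,0],[0,-10,-54],0.2],[[0,-10,0],[0,0,0],0.2],[[0,-10,0],[0,0,0],0.2],[[0,-9,0],[0,0,0],0.2],[[0,0,0],[0,0,0],0.2],[[0,0,0],[0,0,0],0.2]]}}

```text
clock: 39.65
eef_pos: [670.3, 168.8, 294.7]
tool_rot: [0.004, 1.065, 3.001]
force: [-0.4, 0.1, 0.9]
width: 34.2
```

```bash
python3 face.py pics/f4.png
```

```text
333.2361807226211 157.17395280633076
crop origin 283 120
pos [670.2 169.2 296.6] shift now-axes [ 14.6 382.3  32.8] final-axes [ -3.4 346.3 165.9] turn [-19.8  28.6   5. ] tool y [-0.143 -0.99   0.001] q7 -1.87 w 34.0 F [ 0.01 -0.12  1.06] t 39.7
```

View pics/f4.png

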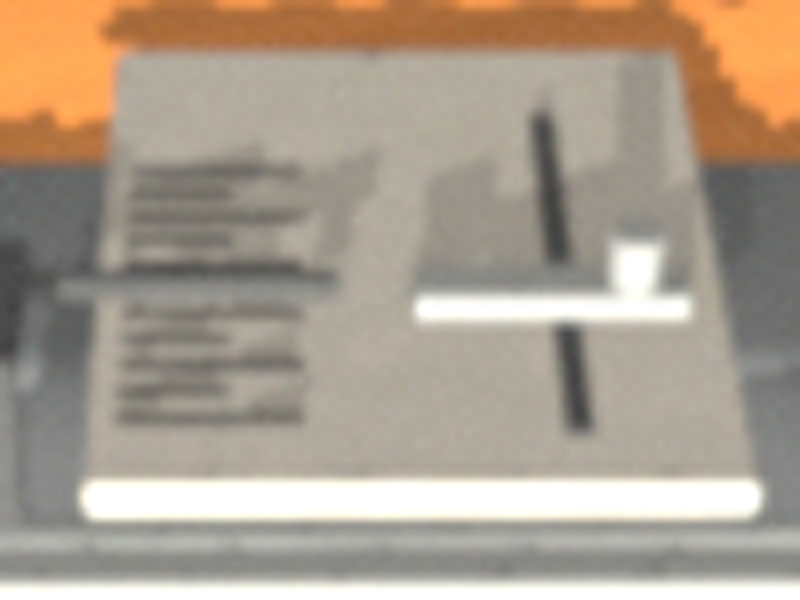

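The pointer's front edge (rows ~272–282) now lies level with the tab's front face (rows ~262–293), so it is centred. The gripper is clear of everything, so I'm handing in.

```bash
python3 -c "
from cell import *
print(finish_job())"
```

```text
the job is handed in; nothing more can be done
None
```

I put four cassettes, one at a time, into the four slots of the insert, left the fifth in the stand, and handed in at about 40 s of the 72 s.

**Seating:** Depth checks put all four cassette tops at about 182.5 mm and the insert top at 140.7 mm. That is the 42 mm difference expected for cassettes fully down.

**Pointer:** I read it from close-up pictures, good to roughly 1 mm. It was about 9.6 mm above the tab centre after two cassettes and 4.7 mm after three. After four it was level with the centre.

**Handling:** Vertical force readings stayed within about 2 N over the scale. The gripper was clear of everything at hand-in.

**Disagreements and gaps:**
- The top camera differed from the wrist camera by about 4 mm, so I used the wrist camera.
- I did not re-measure the tape roll, marker and adapter. No move was planned near them.

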